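Lock the capper's torque knob and press the grease coupler onto its nipple

TASK

Make the capping unit ready for greasing: first turn its red torque knob clockwise until it clicks past its detent to the green mark. Then take the red-gripped grease coupler from its stand, press it squarely onto the tilted grease nipple until it snaps fully home, without ramming it, and keep holding it pressed down against the nipple's spring: the program finishes while the gripper is still holding it there. Leave the blue oiler, the lipsticks and the jar where they stand.

Things in the scene. Friction and masses are not known exactly. Their poses are not given: they have to be found in the camera images.
- capper: the capping unit's white gearbox housing, fixed to the bench, 150 (x) x 270 (y) x 75 mm (z), on a 6 mm foot plate 10 mm wider all round; origin under its centre, z up. On its top stand the knob, at its own (0, +75 mm), and the nipple's yellow boss, at its own (0, -75 mm)
- knob_grip (a point): middle of the torque knob's red grip bar, on the knob's vertical axis, 107 mm above the bench. Bar: 56 long (x of this frame) x 14 wide (y); its top is 14 mm above this point; 16 mm below it lies a black disc, 56 mm diameter. The frame turns with the knob; a white line marks the bar's -x end. Black dial mark: start; green: locked
- knob (a joint): angle of the torque knob, rad, grows clockwise seen from above: 0 at the start, end stop 1.1 at the green mark. A spring detent resists (0.12 N m at first, falling to 0 at 0.55 rad), then snaps it on to 1.1. Clicked over when past 0.95; it then stays there by itself when released
- nipple_head: steel button head of the grease nipple, 16 mm diameter, 12 mm tall, its top 4 mm tapered to 9 mm diameter; origin at the centre of its top face; z points out along the nipple's axis, leaning 25 degrees from vertical to the housing's own -x side. Below it a 10 mm neck, a brass collar (22 mm diameter, 32 mm under the head's top) and the yellow boss
- nipple (a joint): how far the sprung head is pushed in along its axis (-z of nipple_head), m: 0 free, rigid stop at 0.014. Force needed: 3 N at first, peak 10.5 N at 0.003, falling to 1.5 N at 0.009 (the snap), then 9 N at 0.012 and 15 N just before the stop. It springs back to 0 when not pushed. Home past 0.0095; hold at about 0.012
- nipple_boss (a point): centre of the round face, 44 mm diameter, of the fixed yellow boss that carries the nipple, 40 mm below the free head's top along the nipple's axis
- coupler: grease coupler with a red grip, upright on its stand, about 250 g, 96 mm tall, round about its z axis; origin at the centre of its lower rim. Steel nose 34 mm diameter, up to 30 mm height, with a bore of 20 mm diameter, 14 mm deep, open downwards. The nipple head enters the bore; it is seated when the bore's floor rests on the head's top face
- coupler_grip (a point): point on the coupler's axis at which to pinch it, 59 mm above its lower rim. An aluminium collar, 48 mm diameter, spans 30 to 38 mm above the rim; the red grip, 26 mm diameter, 38 to 90 mm; a brass stub, 17 mm diameter, up to 96 mm. Fingertips just above the collar can push down on it
- stand: fixed grey round stand of the coupler, 60 mm diameter, 20 mm tall, with a steel post of 12 mm diameter and 10 mm height on top that stands in the coupler's bore: lift the coupler straight up by more than 10 mm to clear it; origin under its centre
- oiler: an oiler with the coupler's outline but a BLUE grip and a white nose, upright on another grey stand; a bystander; origin at the centre of its underside
- lipstick1: a lipstick standing upright, black base and pink cap, 20 mm diameter, 71 mm tall; origin under its centre; a bystander
- lipstick2: a lipstick standing upright, black base and pink cap, 20 mm diameter, 71 mm tall; origin under its centre; a bystander
- lipstick3: a lipstick standing upright, black base and pink cap, 20 mm diameter, 71 mm tall; origin under its centre; a bystander
- jar: a clear jar with white lid, 64 mm diameter, 70 mm tall; origin under its centre; a bystander

How it is judged:
On the way, in this order (a step that is already met when the one before it is completed fails the run):
1. the torque knob is turned past its detent, beyond 0.95 rad (value of joint knob above 0.95 rad), for 0.2 s.
2. the coupler is held by the fingers, lifted clear of its stand (more than 40 mm above the bench) (height (world z) of coupler above 0.04 m and contact force between coupler and the fingers above 1 N and contact force between coupler and stand below 0.1 N and value of joint nipple below 0.002 m), for 0.2 s.
3. the coupler sits squarely on the nipple head and has pushed it past the snap (x of coupler in the frame of nipple_head between -0.004 and 0.004 m and y of coupler in the frame of nipple_head between -0.004 and 0.004 m and z of coupler in the frame of nipple_head below -0.01 m and angle between the z axis of coupler and the z axis of nipple_head, either way round below 0.14 rad and value of joint nipple above 0.0095 m), for 0.2 s.
At the end, for the whole second after the job is handed in: The knob is past 0.95 rad; the coupler, held by the fingers, is at rest on the nipple head, head in its bore (rim at least 10 mm below the head's top face, within 4 mm sideways), its axis within 0.14 rad of the nipple's, pushing the nipple in by more than 9.5 mm with more than 1 N (all of step 3 and value of joint knob above 0.95 rad and contact force between coupler and nipple_head above 1 N and contact force between coupler and the fingers above 1 N and linear speed of coupler below 0.02 m/s); the arm keeps its last pose, push and grip.
It fails at once if the nipple is rammed: more than 60 N between coupler and nipple head (contact force between coupler and nipple_head above 60 N).
It fails at once if the oiler, a lipstick or the jar is disturbed (moved over 25 mm) (distance of any of oiler, lipstick1, lipstick2, lipstick3, jar from where it was at the start of the episode above 0.025 m).
It also fails if it takes over 54 s, if anything falls off the work surface, if the arm or the gripper's body presses on something with over 40 N, if the wrist force passes 120 N, or if a joint passes its speed limit or range.

ROBOT

A 7-joint arm with a two-finger parallel gripper is mounted at the origin on the work surface. World frame = base frame: x ahead of the robot, y to its left, z up, the work surface at z = 0. Lengths are in m, angles in rad, forces in N, time in s.
With the tool pointing down it reaches from about 0.35 to 0.775 m from the base axis. Payload 3.1 kg.
Tool frame: the origin (TCP) lies between the finger pads; the fingertips stand 22 mm ahead of it and the grasp point (between the pads) lies 3 mm ahead of it; z points along the fingers, y is the line along which they close (so a half turn about z gives the same grasp; the last joint's range is limited). The gripper opens to 85 mm and grips with 20 to 120 N. Pads are 22 mm wide; open, the fingers measure 114 mm over their backs; the gripper's body (76 mm by 85 mm) begins 54 mm behind the grasp point. The pads swing forward as they close: fully open they stand 13 mm farther back than shut.
Start: joints at [1.186, 0.311, 0.014, 1.512, -0.004, 1.319, -0.027], TCP at [0.185, -0.518, 0.253] pointing down, gripper open.
Joint ranges: [-2.7, 2.7], [-0.3, 1.91], [-1.27, 1.3], [0.12, 2.57], [-1.44, 4.58], [0.2, 2.03], [-3.05, 3.05]. Speed limits (rad/s): [2.79, 2.79, 3.14, 3.14, 3.14, 3.14, 3.14].

INTERFACE

Orientations are given as a unit quaternion [x, y, z, w].
In Python, from station import robot gives the robot as it stands.
- The arm moves only by the shell command python3 -m handwheel 'ROWS' [OPENING]. ROWS is JSON, a list of rows, each a list of 2 entries, a list of its own where there are three numbers: the shift along the tool's x, y, z each as a share of 15 cm, from -1 to 1, then the turn, a rotation vector about the tool's x, y, z each as a share of 360 degrees, from -1 to 1. A call has 1 to 8 rows; each row shifts and turns the commanded pose from where the row before left it, along the tool's axes as they then stand; what a row does not reach is not made up. A row lasts 1/10 s, in which the tool goes at most 50 mm and 8.59 degrees, less where a joint would pass 70% of its speed; a pose out of reach is approached as far as the arm can. A call with a number of a shift or a turn outside -1 to 1 is refused whole. A call with a gripper value outside its range is refused whole. OPENING is the opening, from 0 (shut) to 1 (fully open), set as the call begins (- or left out, the last holds). The fingers move at their own pace and stop on an object; the grip force is fixed at half the most. Time passes only in rows, so rows that do not move let the fingers close. It gives the time, the measured TCP pose, the force, the opening and the grip force at its end, in the units of the state.
- robot.read_state(): the state, without advancing time (a new reading comes with each control period).
- robot.snapshot(name): name is "scene" or "side" or "wrist"; returns the picture (400x640x3 uint8, blue, green, red); there is no depth.
- robot.get_calibration(name): a dict with "fx", "fy", "cx", "cy" (pixels), "R" (3x3) and "t" (3): a world point X has camera coordinates R X + t; the wrist camera has in their place "mount" (4x4, takes a point from camera to tool coordinates, whose origin is the TCP and whose axes are the flange's). Camera axes: x right, y down, z forward; pixel columns grow to the right and rows downward; lengths in m; the calibration is good to about 2 mm. A picture is of the moment at which its call begins: read the wrist's pose just before it. get_calibration takes no time and is no camera call.
- robot.hand_in(): hands the job in; it is judged then, once.
The state is a dict: "t": time; "joints": joint angles; "qd": joint speeds; "joint_efforts": joint torques, N m; "tool_pos": TCP position; "tool_rot": TCP orientation; "ft_force": force on the tool from outside, world axes, zero at the start; "wrist_torque": the same for the moment, N m; "finger_gap": finger opening in m; "finger_force": force on a finger pad.
Only numpy, scipy, OpenCV 4.12 (cv2) and the standard library are available. Lean on these libraries where they do the work, as an engineer would, in place of code of your own. Each camera call takes 0.05 s, during which the arm holds its last target. There are 200 camera calls.

## Working session

There is one attempt and no reset: what is moved stays moved. The work goes in short steps, Python scripts to look and compute and a shell command to move; the robot and the scene stay as the last step left them, time stands still between calls to the robot, and variables do not carry over. Pictures are saved under pics/ and viewed, at most 10 in all, crops included, and the job is handed in when it is done.

```bash
mkdir -p pics; ls; python3 - <<'E'
from station import robot
import cv2,numpy as np
print(robot.read_state())
for n in ["scene","side","wrist"]:
    c=robot.get_calibration(n); print(n,{k:np.round(v,4).tolist() for k,v in c.items()})
    cv2.imwrite(f"pics/{n}0.png",robot.snapshot(n))
E
```

```text
pics
{'t': 0.0, 'joints': array([ 1.18628703,  0.31172691,  0.01400915,  1.51310156, -0.00438771,
        1.31916202, -0.02716968]), 'qd': array([-0.00175017, -0.00122154, -0.00083442,  0.00048574,  0.00064407,
       -0.00061673,  0.00080914]), 'joint_efforts': array([ 5.43816404e-04, -3.79915845e+01,  1.46365338e-01, -2.30589151e+01,
        1.21801224e-02,  1.37320763e-02, -5.87133243e-06]), 'tool_pos': array([ 0.18464419, -0.5173526 ,  0.25220239]), 'tool_rot': array([ 9.85337475e-01,  1.70612600e-01, -2.57811941e-04, -1.15523800e-03]), 'ft_force': array([-0.72924664, -0.15001712, -1.01675203]), 'wrist_torque': array([-0.01938439, -0.00440632,  0.02386964]), 'finger_force': 0.0, 'finger_gap': 0.08550045004198657}
scene {'fx': 368.254, 'fy': 368.254, 'cx': 318.9553, 'cy': 206.2403, 'R': [[-0.6415, 0.7672, -0.0021], [0.3846, 0.3191, -0.8662], [-0.6638, -0.5564, -0.4997]], 't': [0.3692, -0.1367, 1.5655]}
side {'fx': 518.0531, 'fy': 518.0531, 'cx': 320.2856, 'cy': 202.226, 'R': [[0.9941, -0.1074, -0.0143], [-0.0712, -0.5478, -0.8336], [0.0817, 0.8297, -0.5522]], 't': [-0.6031, 0.1576, 1.3096]}
wrist {'fx': 330.596, 'fy': 330.596, 'cx': 322.5224, 'cy': 198.7692, 'mount': [[-0.0012, -0.9587, -0.2845, 0.0735], [1.0, -0.0013, 0.0004, 0.0008], [-0.0008, -0.2845, 0.9587, -0.1195], [0.0, 0.0, 0.0, 1.0]]}
```

View pics/scene0.png

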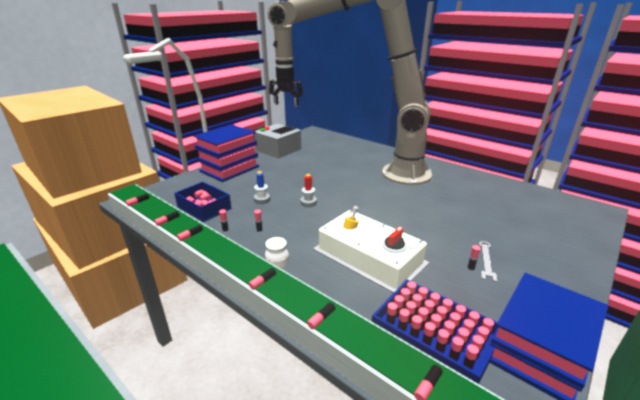

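View pics/side0.png

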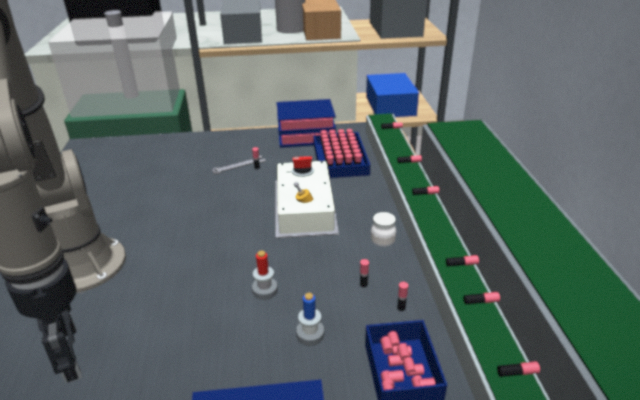

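```bash
python3 - <<'E'
import cv2,numpy as np
a=cv2.imread("pics/side0.png");b=cv2.imread("pics/scene0.png")
def crop(im,x0,y0,w,h,s):
    o=cv2.resize(im[y0:y0+h,x0:x0+w],None,fx=s,fy=s,interpolation=cv2.INTER_CUBIC)
    for k in range(0,w,10):
        o[:6 if k%50 else 12,k*s:k*s+1]=(0,255,255)
    for k in range(0,h,10): o[k*s:k*s+1,:6]=(0,255,255)
    return o
cv2.imwrite("pics/c1.png",np.hstack([crop(a,265,145,80,95,5),crop(a,225,235,80,95,5)]))
cv2.imwrite("pics/c2.png",np.hstack([crop(b,313,195,120,90,4),crop(b,280,160,70,90,4)]))
E
```

```text
(no output)
```

View pics/c1.png

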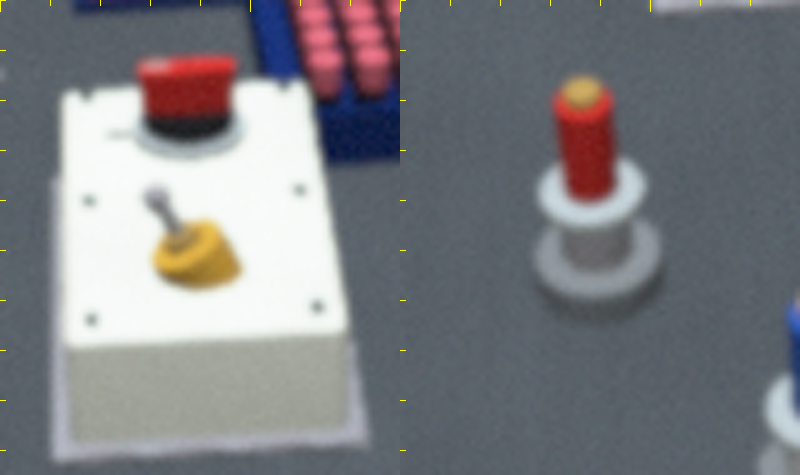

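View pics/c2.png

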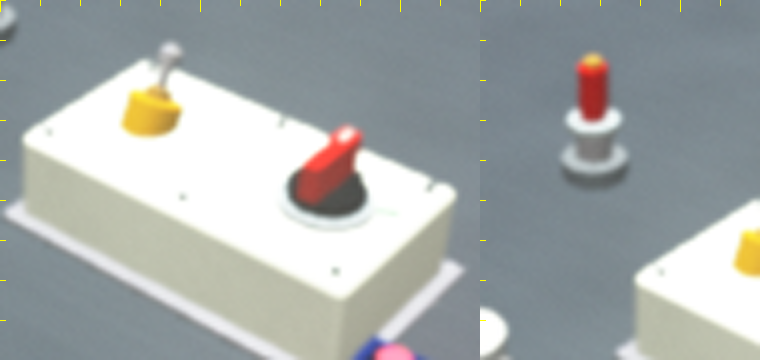

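```bash
cat > h.py <<'E'
import numpy as np
from scipy.spatial.transform import Rotation as Ro
from station import robot
C={n:robot.get_calibration(n) for n in("side","scene")}
def proj(n,X):
    c=C[n];p=np.array(c["R"])@np.asarray(X)+np.array(c["t"]);return np.array([c["fx"]*p[0]/p[2]+c["cx"],c["fy"]*p[1]/p[2]+c["cy"]])
def wproj(X,st):
    c=robot.get_calibration("wrist");T=np.eye(4);T[:3,:3]=Ro.from_quat(st["tool_rot"]).as_matrix();T[:3,3]=st["tool_pos"]
    p=np.linalg.inv(T@np.array(c["mount"]))@np.append(X,1);return np.array([c["fx"]*p[0]/p[2]+c["cx"],c["fy"]*p[1]/p[2]+c["cy"]])
E
python3 - <<'E'
from h import *
from scipy.optimize import least_squares
up=lambda x0,y0,s,p:np.array([x0+(p[0]+.5)/s-.5,y0+(p[1]+.5)/s-.5])
S=lambda *p:("side",up(265,145,5,p));S2=lambda *p:("side",up(225,235,5,p))
Z=lambda *p:("scene",up(313,195,4,p));Z2=lambda *p:("scene",up(280,160,4,p))
h=.081
cap=[((-.075,.135,h),S(64,92)),((.075,.135,h),S(305,82)),((.075,-.135,h),S(347,330)),((-.075,-.135,h),S(66,346)),
((-.085,-.145,.006),S(55,460)),((.085,-.145,.006),S(369,442)),
((-.075,-.135,h),Z(145,60)),((.075,-.135,h),Z(24,140)),((.075,.135,h),Z(342,297)),((-.075,.135,h),Z(457,192)),
((.085,-.145,.006),Z(5,212)),((-.085,.145,.006),Z(465,268))]
def W(v,X): c,s=np.cos(v[2]),np.sin(v[2]);return np.array([v[0]+c*X[0]-s*X[1],v[1]+s*X[0]+c*X[1],X[2]])
f=lambda v:np.concatenate([proj(n,W(v,X))-u for X,(n,u) in cap])
r=least_squares(f,[.6,0,0],loss="soft_l1");v=r.x;print("capper",v,f(v).reshape(-1,2).round(1).tolist())
def tri(obs): 
    g=lambda X:np.concatenate([proj(n,X)-u for n,u in obs]);r=least_squares(g,[.5,0,.1]);return r.x.round(4),g(r.x).round(2)
print("head",tri([S(156,197),Z(170,54)]));print("boss",tri([S(182,238),Z(157,94)]))
print("knobtop",tri([S(187,62),Z(335,150)]),"model",W(v,(0,.075,.121)))
print("white end",tri([S(158,63),Z(347,135)]))
ax=np.array([-np.sin(np.radians(25)),0,np.cos(np.radians(25))])
print("nipple axis",W([0,0,v[2]],ax))
cp=[(.116,S2(182,90)),(.116,Z2(112,59)),(.058,S2(192,186)),(.058,Z2(114,120)),(.02,S2(198,252)),(.02,Z2(114,157))]
g=lambda q:np.concatenate([proj(n,[q[0],q[1],z])-u for z,(n,u) in cp])
r=least_squares(g,[.4,-.2]);print("coupler",r.x,g(r.x).round(1))
# bystanders: base pixel
for nm,u in dict(oiler=(310,331),l1=(364,285),l2=(403,308),jar=(384,243),l3=(256,167)).items():
    print(nm,least_squares(lambda q:proj("side",[q[0],q[1],0])-u,[.5,0]).x.round(3))
E
```

```text
capper [ 0.58064226  0.19217183 -0.03460662] [[-0.5, -2.4], [0.3, -2.7], [0.3, -3.1], [-0.6, -3.3], [-0.4, -0.7], [-0.1, -0.6], [-0.2, -1.8], [-2.0, -2.3], [-0.2, -1.4], [0.2, -1.6], [-1.8, 0.9], [-0.7, 0.9]]
head (array([0.5543, 0.1178, 0.124 ]), array([-0.42, -0.39, -0.46,  0.41]))
boss (array([0.5676, 0.1177, 0.0966]), array([-0.29, -0.25, -0.32,  0.27]))
knobtop (array([0.583 , 0.2706, 0.1213]), array([-0.33, -0.33, -0.31,  0.29])) model [0.58323724 0.26712693 0.121     ]
white end (array([0.5655, 0.2691, 0.1232]), array([-0.47, -0.48, -0.43,  0.43]))
nipple axis [-0.42236522  0.01462247  0.90630779]
coupler [ 0.45807359 -0.15191748] [-0.3 -0.4 -0.5  0.6 -0.4  0.1 -0.7  0.  -0.3 -0.8 -0.5  0.1]
oiler [ 0.553 -0.29 ]
l1 [ 0.694 -0.162]
l2 [ 0.767 -0.247]
jar [ 0.775 -0.009]
l3 [0.441 0.443]
```

```bash
python3 -m handwheel '[[[0.238,-0.21,0],[0,0,0]],[[0.238,-0.21,0],[0,0,0]],[[0.238,-0.21,0],[0,0,0]],[[0.238,-0.21,0],[0,0,0]],[[0.238,-0.21,0],[0,0,0]],[[0.238,-0.21,0],[0,0,0]],[[0.238,-0.21,0],[0,0,0]],[[0.238,-0.21,0],[0,0,0]]]' 1
python3 -m handwheel '[[[0.238,-0.21,0],[0,0,0]],[[0.238,-0.21,0],[0,0,0]],[[0.238,-0.21,0],[0,0,0]],[[0.238,-0.21,0],[0,0,0]],[[0.238,-0.21,0],[0,0,0]],[[0.238,-0.21,0],[0,0,0]],[[0.238,-0.21,0],[0,0,0]],[[0.238,-0.21,0],[0,0,0]]]'
python3 -m handwheel '[[[0.238,-0.21,0],[0,0,0]],[[0,0,0],[0,0,0.02]],[[0,0,0],[0,0,0.02]],[[0,0,0],[0,0,0.02]],[[0,0,0],[0,0,0]],[[0,0,0],[0,0,0]],[[0,0,0],[0,0,0]]]'
python3 - <<'E'
from h import *
import cv2
st=robot.read_state();im=robot.snapshot("wrist");print({k:st[k] for k in("t","joints","tool_pos","tool_rot")})
print(wproj([.583,.269,.121],st),wproj([.5543,.1178,.124],st))
cv2.imwrite("pics/w1.png",im)
import json;json.dump({k:np.array(st[k]).tolist() for k in st},open("w1.json","w"))
E
```

```text
t: 0.95
tool_pos: [0.3695, -0.1828, 0.2533]
tool_rot: [0.985, 0.17, -0.0, 0.0]
ft_force: [0.5, -0.6, 0.1]
finger_gap: 0.0853
finger_force: 0.0
t: 1.75
tool_pos: [0.5541, 0.15, 0.2529]
tool_rot: [0.985, 0.17, -0.0, 0.0]
ft_force: [0.3, -0.9, 0.3]
finger_gap: 0.0852
finger_force: 0.0
t: 2.45
tool_pos: [0.5764, 0.1901, 0.2532]
tool_rot: [1.0, -0.016, -0.0, 0.0]
ft_force: [-0.1, 0.9, -0.7]
finger_gap: 0.0851
finger_force: 0.0
{'t': 2.45, 'joints': array([-0.02297016,  0.47586849, -0.49787461,  1.32775834,  0.22410686,
        1.3933852 , -2.11678529]), 'tool_pos': array([0.57637393, 0.19014588, 0.25316951]), 'tool_rot': array([ 9.99866571e-01, -1.63346439e-02, -1.28405686e-04,  5.23963876e-05])}
[221.92730156 192.87329828] [413.15660225 222.17178041]
```

View pics/w1.png

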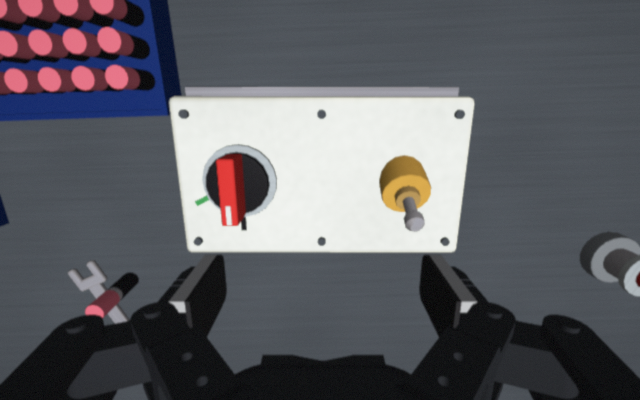

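```bash
python3 - <<'E'
import cv2,numpy as np
a=cv2.imread("pics/w1.png")
def crop(im,x0,y0,w,h,s):
    o=cv2.resize(im[y0:y0+h,x0:x0+w],None,fx=s,fy=s,interpolation=cv2.INTER_CUBIC)
    for k in range(0,w,10): o[:10,k*s:k*s+1]=(0,0,255)
    for k in range(0,h,10): o[k*s:k*s+1,:10]=(0,0,255)
    return o
cv2.imwrite("pics/c3.png",np.hstack([crop(a,195,140,80,100,5),crop(a,365,140,80,100,5)]))
E
```

```text
(no output)
```

View pics/c3.png

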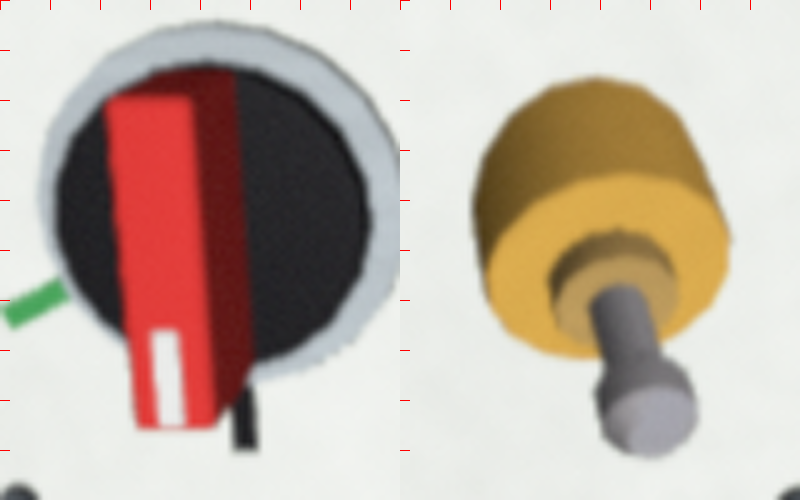

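```bash
cat > fit.py <<'E'
from h import *
import json
from scipy.optimize import least_squares
st=json.load(open("w1.json"))
P=lambda n,X:wproj(X,st) if n=="w" else proj(n,X)
up=lambda x0,y0,s,p:np.array([x0+(p[0]+.5)/s-.5,y0+(p[1]+.5)/s-.5])
S=lambda *p:("side",up(265,145,5,p));Z=lambda *p:("scene",up(313,195,4,p))
Wk=lambda *p:("w",up(195,140,5,p));Wn=lambda *p:("w",up(365,140,5,p));Wr=lambda *p:("w",np.array(p))
h=.075;q=.075;d=.135
side=[((-q,d,h),S(64,92)),((q,d,h),S(305,82)),((q,-d,h),S(347,330)),((-q,-d,h),S(66,346))]
scene=[((-q,-d,h),Z(145,60)),((q,-d,h),Z(24,140)),((q,d,h),Z(342,297)),((-q,d,h),Z(457,192))]
wr=[((q,d,h),Wr(171,98)),((q,-d,h),Wr(473,98)),((-q,-d,h),Wr(456,251)),((-q,d,h),Wr(189,251))]
def W(v,X): c,s=np.cos(v[2]),np.sin(v[2]);return np.array([v[0]+c*X[0]-s*X[1],v[1]+s*X[0]+c*X[1],X[2]])
for nm,o in(("side",side),("scene",scene),("wrist",wr),("all",side+scene+wr)):
    f=lambda v:np.concatenate([P(n,W(v,X))-u for X,(n,u) in o])
    v=least_squares(f,[.58,.19,0]).x;print(nm,v.round(4),"rms",np.sqrt(np.mean(f(v)**2)).round(2),"knob",W(v,(0,.075,.107)).round(4))
o=[((.028,.007,.121),Wk(106,99)),((.028,-.007,.121),Wk(192,96)),((-.028,-.007,.121),Wk(214,428)),((-.028,.007,.121),Wk(138,429))]
f=lambda k:np.concatenate([P(n,W(k,X))-u for X,(n,u) in o])
k=least_squares(f,[.58,.27,0]).x;print("bar",k.round(4),f(k).round(1))
a=W([0,0,v[2]],(-np.sin(np.radians(25)),0,np.cos(np.radians(25))))
w=[(0,Wn(252,422)),(.040,Wn(208,266)),(.032,Wn(218,298))]
e=[(.006,S(156,197)),(.006,Z(170,54)),(.04,S(182,238)),(.04,Z(157,94))]
for nm,o in(("w",w),("ext",e),("all",w+e)):
    f=lambda p:np.concatenate([P(n,p-s*a)-u for s,(n,u) in o])
    p=least_squares(f,[.55,.118,.13]).x;print("head top",nm,p.round(4),f(p).round(1))
print("axis",a.round(4),"axis foot at boss in capper from model", W(v,(0,-.075,0)).round(4), "boss",(p-.04*a).round(4))
E
python3 fit.py
```

```text
side [ 0.5803  0.1866 -0.0346] rms 0.34 knob [0.5829 0.2616 0.107 ]
scene [ 0.579   0.1933 -0.0334] rms 0.59 knob [0.5815 0.2682 0.107 ]
wrist [ 0.5789  0.1898 -0.0333] rms 3.99 knob [0.5814 0.2648 0.107 ]
all [ 0.5789  0.19   -0.0331] rms 2.41 knob [0.5814 0.265  0.107 ]
bar [ 0.5825  0.2649 -0.0378] [-0.6 -1.3  0.5 -0.7  1.1  1.3 -0.9  1. ]
head top w [0.5478 0.1124 0.1114] [ 0.3 -0.   0.   0.4 -0.3 -0.4]
head top ext [0.5512 0.1181 0.1311] [-0.6 -0.9 -0.3 -0.1 -0.1  0.3 -0.5  0.8]
head top all [0.5538 0.1176 0.1305] [ 0.5  1.7 -0.3 -0.3 -0.6 -0.6  0.3 -0.7 -0.9  0.3  0.9  0.5 -1.1  1.3]
axis [-0.4224  0.014   0.9063] axis foot at boss in capper from model [0.5765 0.1151 0.    ] boss [0.5707 0.1171 0.0943]
```

```bash
cat >> fit.py <<'E'
print("free h")
for nm,o in(("side",side),("scene",scene),("wrist",wr)):
    f=lambda v:np.concatenate([P(n,W(v,(X[0],X[1],v[3])))-u for X,(n,u) in o])
    v=least_squares(f,[.58,.19,0,.08]).x;print(nm,v.round(4),f(v).round(1))
E
python3 fit.py|sed -n '/free/,$p'
```

```text
free h
side [ 0.5809  0.1954 -0.0346  0.0693] [-0.2  0.5  0.3  0.1  0.2 -0.2 -0.3 -0.3]
scene [ 0.5674  0.1869 -0.0288  0.0652] [ 0.4  0.3 -0.5 -0.2  0.3 -0.1 -0.2 -0. ]
wrist [ 0.5777  0.1899 -0.0333  0.0646] [-0.3 -0.3  0.7 -0.4 -1.3  0.3  1.   0.5]
```

```bash
python3 -m handwheel '[[[0,0,0],[0,0,-0.0227]],[[0,0,0],[0,0,-0.0227]],[[0,0,0],[0,0,-0.0227]],[[0,0,0],[0,0,-0.0227]],[[0,0,0],[0,0,-0.0227]],[[0,0,0],[0,0,-0.0227]],[[0,0,0],[0,0,-0.0227]],[[0,0,0],[0,0,-0.0227]]]' 0.6
python3 -c "
from h import *
print(robot.read_state()['joints'])"
python3 -m handwheel '[[[0,0,0],[0,0,-0.0227]],[[0,0,0],[0,0,-0.0227]],[[0,0,0],[0,0,-0.0227]],[[0,0,0],[0,0,-0.0227]],[[0,0,0],[0,0,-0.0227]],[[0,0,0],[0,0,-0.0227]],[[0,0,0],[0,0,-0.0227]],[[0,0,0],[0,0,-0.0227]]]'
python3 -m handwheel '[[[0,0,0],[0,0,-0.0227]],[[0,0,0],[0,0,-0.0227]],[[0,0,0],[0,0,-0.0227]],[[0,0,0],[0,0,-0.0227]],[[0,0,0],[0,0,-0.0227]],[[0,0,0],[0,0,-0.0227]],[[0,0.25,0],[0,0,0]],[[-0.02,0.25,0],[0,0,0]]]'
python3 -m handwheel '[[[0,0,0.25],[0,0,0]],[[0,0,0.2],[0,0,0]],[[0,0,0],[0,0,0]],[[0,0,0],[0,0,0]]]'
python3 -c "
from h import *
print(robot.read_state()['joints'])"
```

```text
t: 3.3
tool_pos: [0.5765, 0.1901, 0.2534]
tool_rot: [0.849, 0.528, 0.0, 0.0]
ft_force: [-0.1, -0.1, 0.2]
finger_gap: 0.0509
finger_force: 0.0
[ 0.11406261  0.5261743  -0.73303011  1.32158637  0.34681783  1.42173509
 -1.05850938]
t: 4.1
tool_pos: [0.5766, 0.19, 0.2534]
tool_rot: [0.429, 0.903, 0.0, 0.0]
ft_force: [0.6, 0.9, 1.2]
finger_gap: 0.0515
finger_force: 0.0
t: 4.9
tool_pos: [0.5836, 0.2636, 0.2532]
tool_rot: [0.021, 1.0, -0.0, 0.0]
ft_force: [0.7, 0.3, 1.0]
finger_gap: 0.0511
finger_force: 0.0
t: 5.3
tool_pos: [0.5826, 0.2646, 0.186]
tool_rot: [0.019, 1.0, -0.0, -0.0]
ft_force: [0.1, -0.1, 1.0]
finger_gap: 0.051
finger_force: 0.0
[ 0.14100204  0.78102432 -1.09639574  1.31736197  0.68375287  1.43751975
  0.62035982]
```

```bash
python3 -m handwheel '[[[0,0,0.2],[0,0,0]],[[0,0,0.16],[0,0,0]],[[0,0,0.1],[0,0,0]],[[0,0,0],[0,0,0]],[[0,0,0],[0,0,0]]]'
python3 -m handwheel '[[[0,0,0],[0,0,0]],[[0,0,0],[0,0,0]],[[0,0,0],[0,0,0]],[[0,0,0],[0,0,0]],[[0,0,0],[0,0,0]],[[0,0,0],[0,0,0]]]' 0

```

```text
t: 5.8
tool_pos: [0.5831, 0.2657, 0.1184]
tool_rot: [0.019, 1.0, 0.001, 0.001]
ft_force: [0.5, 0.6, 0.2]
finger_gap: 0.0514
finger_force: 0.0
t: 6.4
tool_pos: [0.5828, 0.2661, 0.1182]
tool_rot: [0.019, 1.0, 0.001, 0.001]
ft_force: [0.3, 0.7, 6.1]
finger_gap: 0.013
finger_force: 61.4
```

```bash
python3 -m handwheel '[[[0,0,0],[0,0,0.02]],[[0,0,0],[0,0,0.02]],[[0,0,0],[0,0,0.02]],[[0,0,0],[0,0,0.02]],[[0,0,0],[0,0,0.02]],[[0,0,0],[0,0,0.02]],[[0,0,0],[0,0,0.02]],[[0,0,0],[0,0,0.02]]]'
python3 -m handwheel '[[[0,0,0],[0,0,0.018]],[[0,0,0],[0,0,0]],[[0,0,0],[0,0,0]],[[0,0,0],[0,0,0]],[[0,0,0],[0,0,0]]]'
python3 -m handwheel '[[[0,0,0],[0,0,0]],[[0,0,0],[0,0,0]],[[0,0,0],[0,0,0]],[[0,0,0],[0,0,0]]]' 0.6
python3 -m handwheel '[[[0,0,-0.3],[0,0,0]],[[0,0,-0.3],[0,0,0]],[[0,0,-0.3],[0,0,0]],[[0,0,0],[0,0,0]],[[0,0,0],[0,0,0]]]'
python3 - <<'E'
from h import *
import cv2,json
st=robot.read_state();im=robot.snapshot("wrist");print({k:st[k] for k in("t","joints","tool_pos","tool_rot")})
cv2.imwrite("pics/w2.png",im)
json.dump({k:np.array(st[k]).tolist() for k in st},open("w2.json","w"))
E
```

```text
t: 7.2
tool_pos: [0.5817, 0.2644, 0.1182]
tool_rot: [0.501, 0.866, -0.001, 0.0]
ft_force: [-3.0, -1.5, 10.1]
finger_gap: 0.0127
finger_force: 61.9
t: 7.7
tool_pos: [0.5815, 0.2643, 0.1182]
tool_rot: [0.545, 0.838, -0.002, 0.001]
ft_force: [-2.8, -3.7, 9.8]
finger_gap: 0.0125
finger_force: 63.1
t: 8.1
tool_pos: [0.5822, 0.265, 0.1163]
tool_rot: [0.547, 0.837, -0.0, -0.0]
ft_force: [0.6, -0.1, 1.1]
finger_gap: 0.0514
finger_force: 0.0
t: 8.6
tool_pos: [0.5827, 0.2658, 0.2531]
tool_rot: [0.546, 0.837, 0.001, 0.001]
ft_force: [0.4, 0.7, -0.6]
finger_gap: 0.0509
finger_force: 0.0
{'t': 8.6, 'joints': array([ 0.03332993,  0.64101607, -0.87730466,  1.21234278,  0.4801651 ,
        1.491123  , -0.35936572]), 'tool_pos': array([0.58271335, 0.26583968, 0.25313822]), 'tool_rot': array([5.46495532e-01, 8.37460750e-01, 1.29005770e-03, 6.80027856e-04])}
```

View pics/w2.png

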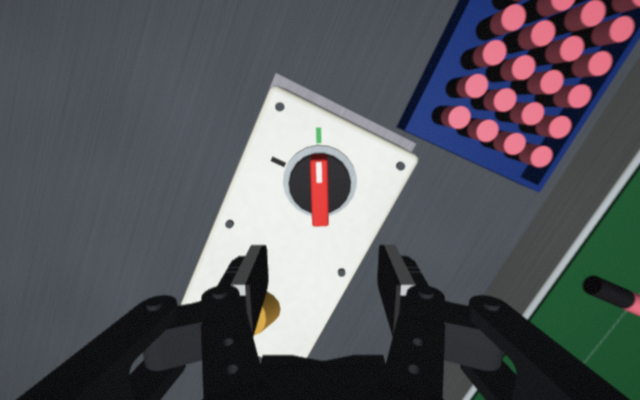

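```bash
python3 -m handwheel '[[[0,0,0],[0,0,0.022]],[[0,0,0],[0,0,0.022]],[[0,0,0],[0,0,0.022]],[[-0.277,-0.138,0],[0,0,0]],[[-0.277,-0.138,0],[0,0,0]],[[-0.277,-0.138,0],[0,0,0]],[[-0.277,-0.138,0],[0,0,0]],[[0,0,0],[0,0,0]]]'
python3 -m handwheel '[[[0,0,0],[0,0,0]],[[0,0,0],[0,0,0]],[[0,0,0],[0,0,0]]]'
cat > snap.py <<'E'
from h import *
import cv2,json,sys
n=sys.argv[1];st=robot.read_state();im=robot.snapshot("wrist");print({k:st[k] for k in("t","joints","tool_pos","tool_rot")})
cv2.imwrite(f"pics/{n}.png",im);json.dump({k:np.array(st[k]).tolist() for k in st},open(n+".json","w"))
E
python3 snap.py w3
python3 - <<'E'
from h import *
import json,cv2
st=json.load(open("w3.json"));a=np.array([-.4224,.014,.9063]);p=np.array([.5538,.1165,.1305])
print(wproj(p,st),wproj(p-.04*a,st))
u=wproj(p-.02*a,st);x,y=(u-[50,50]).astype(int);print(x,y)
im=cv2.imread("pics/w3.png");x=max(x,0);y=max(y,0)
c=cv2.resize(im[y:y+100,x:x+100],None,fx=6,fy=6,interpolation=cv2.INTER_CUBIC);print(c.shape)
cv2.imwrite("pics/c4.png",c)
E
```

```text
t: 9.45
tool_pos: [0.4968, 0.0891, 0.2485]
tool_rot: [0.712, 0.702, -0.006, 0.001]
ft_force: [0.1, -0.9, 0.1]
finger_gap: 0.0512
finger_force: 0.0
t: 9.75
tool_pos: [0.4993, 0.1009, 0.2514]
tool_rot: [0.706, 0.708, 0.0, -0.001]
ft_force: [0.2, 0.8, -0.3]
finger_gap: 0.0513
finger_force: 0.0
{'t': 9.75, 'joints': array([ 0.43438081,  0.33920979, -0.8641842 ,  1.59867479,  0.26221225,
        1.32620457, -0.46268397]), 'tool_pos': array([0.49934593, 0.10092091, 0.25137938]), 'tool_rot': array([ 7.06051557e-01,  7.08159962e-01,  2.18844367e-04, -7.86574155e-04])}
[393.93978149 179.75646403] [404.9380408  170.69551792]
349 124
(600, 600, 3)
```

View pics/c4.png

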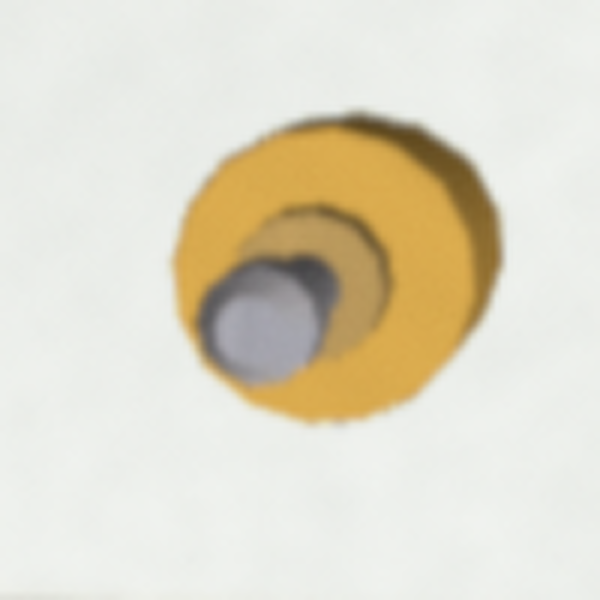

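```bash
cat > fit2.py <<'E'
from h import *
import json
from scipy.optimize import least_squares
s1=json.load(open("w1.json"));s3=json.load(open("w3.json"))
up=lambda x0,y0,s,p:np.array([x0+(p[0]+.5)/s-.5,y0+(p[1]+.5)/s-.5])
A=lambda *p:(s1,up(365,140,5,p));B=lambda *p:(s3,up(349,124,6,p))
o=[(0,A(252,422)),(.040,A(208,266)),(.032,A(218,298)),(0,B(262,327)),(.04,B(326,272)),(.032,B(316,283))]
ext=[(.006,("side",up(265,145,5,(156,197)))),(.006,("scene",up(313,195,4,(170,54)))),(.04,("side",up(265,145,5,(182,238)))),(.04,("scene",up(313,195,4,(157,94))))]
def ax(yaw,t): return np.array([-np.sin(t)*np.cos(yaw),-np.sin(t)*np.sin(yaw),np.cos(t)])
pr=lambda s,X:proj(s,X) if isinstance(s,str) else wproj(X,s)
def run(o,free):
    f=lambda q:np.concatenate([pr(s,q[:3]-d*(ax(q[3],q[4]) if free else ax(-.033,np.radians(25))))-u for d,(s,u) in o])
    r=least_squares(f,[.55,.115,.13,-.033,.43]);print(free,r.x.round(4),f(r.x).round(1))
run(o,0);run(o,1);run(o+ext,0);run(o+ext,1);run(o[:3],0);run(o[3:],0)
E
python3 fit2.py
```

```text
0 [ 0.5522  0.1173  0.1307 -0.033   0.43  ] [-0.1  1.3 -0.9 -0.6 -1.2 -1.  -0.3  0.6  0.3  0.9 -0.1  0.6]
1 [ 0.5528  0.1176  0.1311 -0.0615  0.4103] [-0.3  0.8 -0.8 -0.2 -1.1 -0.7  0.6  0.4 -0.2  1.  -0.3  0.7]
0 [ 0.5522  0.1174  0.131  -0.033   0.43  ] [-0.1  1.5 -1.  -0.5 -1.2 -0.8 -0.3  0.6  0.3  0.8 -0.   0.6 -0.3 -0.8
 -0.7 -0.1  0.3  0.4 -0.9  0.9]
1 [ 0.5527  0.1177  0.1313 -0.0584  0.4106] [-0.3  1.  -0.8 -0.1 -1.1 -0.6  0.6  0.4 -0.2  1.  -0.3  0.7 -0.1 -0.9
 -0.7 -0.1  0.1  0.5 -0.8  0.9]
0 [ 0.5457  0.1115  0.1112 -0.033   0.43  ] [ 0.2  0.   0.   0.4 -0.3 -0.4]
0 [ 0.5533  0.117   0.1262 -0.033   0.43  ] [-0.2 -0.2  0.3  0.3 -0.1 -0. ]
```

```bash
python3 -m handwheel '[[[-0.281,-0.046,0],[0,0,0]],[[-0.281,-0.046,0],[0,0,0]],[[-0.281,-0.046,0],[0,0,0]],[[-0.281,-0.046,0],[0,0,0]],[[-0.281,-0.046,0],[0,0,0]],[[-0.281,-0.046,0],[0,0,0]],[[0,0,0],[0,0,0]],[[0,0,0],[0,0,0]]]'
python3 -m handwheel '[[[0,0,0],[0,0,0]],[[0,0,0],[0,0,0]]]'
python3 snap.py w4
python3 - <<'E'
from h import *
import json,cv2
st=json.load(open("w4.json"))
for z in(.116,.058,.02):print(wproj([.458,-.152,z],st))
im=cv2.imread("pics/w4.png")
c=cv2.resize(im[110:290,240:420],None,fx=3,fy=3,interpolation=cv2.INTER_CUBIC)
cv2.imwrite("pics/c5.png",c)
E
```

```text
t: 10.6
tool_pos: [0.4584, -0.154, 0.2515]
tool_rot: [0.708, 0.707, 0.0, -0.0]
ft_force: [0.2, 1.3, 0.0]
finger_gap: 0.0507
finger_force: 0.0
t: 10.8
tool_pos: [0.4587, -0.1515, 0.2519]
tool_rot: [0.706, 0.709, 0.0, -0.0]
ft_force: [0.3, 0.6, -0.3]
finger_gap: 0.0513
finger_force: 0.0
{'t': 10.8, 'joints': array([ 0.92110331,  0.25130609, -0.77078386,  1.66660274,  0.18014298,
        1.29681255,  0.12135604]), 'tool_pos': array([ 0.45871453, -0.15152127,  0.25193164]), 'tool_rot': array([ 7.05593700e-01,  7.08616509e-01,  4.07503696e-04, -9.23450478e-05])}
[319.92051098 194.71724341]
[320.32026873 178.42618354]
[320.51477094 170.49976487]
```

View pics/c5.png

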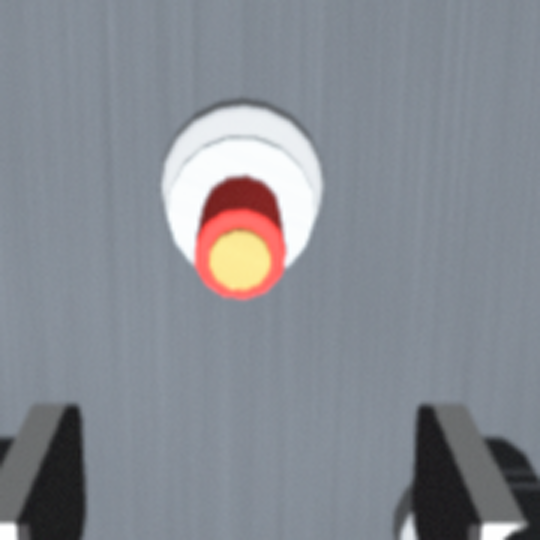

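```bash
python3 -m handwheel '[[[-0.009,-0.003,0.26],[0,0,0]],[[0,0,0.26],[0,0,0]],[[0,0,0.26],[0,0,0]],[[0,0,0.2],[0,0,0]],[[0,0,0.147],[0,0,0]],[[0,0,0],[0,0,0]],[[0,0,0],[0,0,0]],[[0,0,0],[0,0,0]]]'
python3 -m handwheel '[[[0,0,0],[0,0,0]],[[0,0,0],[0,0,0]]]'
```

```text
t: 11.65
tool_pos: [0.4591, -0.1551, 0.0844]
tool_rot: [0.707, 0.707, 0.001, 0.001]
ft_force: [0.7, 0.6, -0.6]
finger_gap: 0.0511
finger_force: 0.0
t: 11.85
tool_pos: [0.4584, -0.1555, 0.0839]
tool_rot: [0.707, 0.707, 0.0, 0.001]
ft_force: [0.1, -0.4, 0.9]
finger_gap: 0.0512
finger_force: 0.0
```

```bash
python3 -m handwheel '[[[0.013,0,0],[0,0,0]],[[0,0,0],[0,0,0]],[[0,0,0],[0,0,0]]]'; for i in 1 2 3; do python3 -m handwheel '[[[0,0,0],[0,0,0]]]'|sed -n 2p; done
```

```text
t: 12.15
tool_pos: [0.4576, -0.1532, 0.0829]
tool_rot: [0.707, 0.707, -0.0, 0.0]
ft_force: [-0.3, 0.1, -0.1]
finger_gap: 0.0511
finger_force: 0.0
tool_pos: [0.4575, -0.1533, 0.0827]
tool_pos: [0.4575, -0.1533, 0.0827]
tool_pos: [0.4575, -0.1533, 0.0827]
```

```bash
python3 -m handwheel '[[[0,0,0],[0,0,0]],[[0,0,0],[0,0,0]],[[0,0,0],[0,0,0]],[[0,0,0],[0,0,0]],[[0,0,0],[0,0,0]],[[0,0,0],[0,0,0]]]' 0; python3 -m handwheel '[[[0,0,-0.1],[0,0,0]],[[0,0,-0.2],[0,0,0]],[[0,0,-0.25],[0,0,0]],[[0,0,-0.25],[0,0,0]],[[0,0,-0.2],[0,0,0]],[[0,0,-0.1],[0,0,0]],[[0,0,0],[0,0,0]],[[0,0,0],[0,0,0]]]';python3 -m handwheel '[[[0,0,0],[0,0,0]],[[0,0,0],[0,0,0]]]'
python3 snap.py w5
python3 - <<'E'
from h import *
import json,cv2
st=json.load(open("w5.json"))
p=np.array(st["tool_pos"]);R=Ro.from_quat(st["tool_rot"]).as_matrix()
for d in(-.034,.024,.062):print(wproj(p+R@[0,0,d],st))
im=cv2.imread("pics/w5.png");h=cv2.cvtColor(im,cv2.COLOR_BGR2HSV)
cv2.imwrite("pics/c6.png",cv2.resize(im[100:400,180:460],None,fx=2,fy=2,interpolation=cv2.INTER_CUBIC))
E
```

```text
t: 13.05
tool_pos: [0.4575, -0.1533, 0.0828]
tool_rot: [0.707, 0.707, -0.0, -0.0]
ft_force: [-0.8, -1.1, 2.8]
finger_gap: 0.0246
finger_force: 58.7
t: 13.85
tool_pos: [0.4569, -0.1532, 0.2466]
tool_rot: [0.707, 0.707, -0.0, -0.001]
ft_force: [-1.1, 0.8, -3.8]
finger_gap: 0.0248
finger_force: 59.2
t: 14.05
tool_pos: [0.4566, -0.1531, 0.2462]
tool_rot: [0.707, 0.707, -0.001, -0.001]
ft_force: [-0.4, 0.3, -2.4]
finger_gap: 0.0248
finger_force: 59.2
{'t': 14.05, 'joints': array([ 0.92678227,  0.25544012, -0.7731803 ,  1.67748335,  0.18409432,
        1.28709155,  0.11731076]), 'tool_pos': array([ 0.45658689, -0.15313353,  0.24616639]), 'tool_rot': array([ 7.07156604e-01,  7.07055171e-01, -5.88750452e-04, -1.47507142e-03])}
[318.49381641 342.8423884 ]
[319.86091069 257.5910399 ]
[320.33294525 228.15518948]
```

View pics/c6.png

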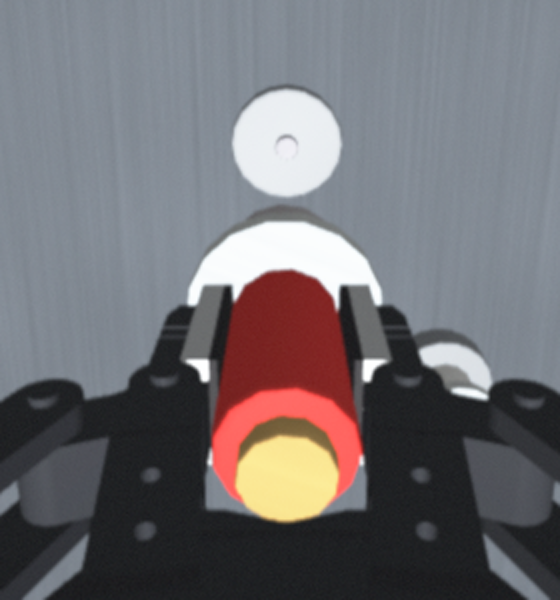

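```bash
python3 -m handwheel '[[[0.12,0.03,0],[0,0,0]],[[0.257,0.056,0],[0,0,0]],[[0.257,0.056,0],[0,0,0]],[[0.257,0.056,0],[0,0,0]],[[0.257,0.056,0],[0,0,0]],[[0.257,0.056,0],[0,0,0]],[[0.257,0.056,0],[0,0,0]],[[0.137,0.026,0],[0,0,0.005]]]'
python3 -m handwheel '[[[0,0,0],[-0.0174,0,0]],[[0,0,0],[-0.0174,0,0]],[[0,0,0],[-0.0174,0,0]],[[0,0,0],[-0.0174,0,0]],[[0,0,0],[0,0,0]],[[0,0,0],[0,0,0]],[[0,0,0],[0,0,0]],[[0,0,0],[0,0,0]]]'
cat > go.py <<'E'
from h import *
import sys
head=np.array([.5524,.1172,.1305]);a=np.array([-.4224,.014,.9063])
st=robot.read_state();p=st["tool_pos"];R=Ro.from_quat(st["tool_rot"]).as_matrix()
off=np.array([.001,0,.0627])
rim=p+R@off
print("t",st["t"],"tool",p.round(4),"joints",st["joints"].round(3),"F",st["ft_force"].round(1),"tilt err",(R.T@np.cross(-R[:,2],a)).round(4))
d=rim-head;print("rim above head along axis",(d@a).round(4),"lateral err (tool axes)",(R.T@(d-(d@a)*a)).round(4), "shift to rim at head in shares",(R.T@(-d)/.15).round(3))
E
python3 go.py
```

```text
t: 14.9
tool_pos: [0.5159, 0.1213, 0.2473]
tool_rot: [0.717, 0.697, 0.001, -0.002]
ft_force: [-0.5, 0.2, -2.9]
finger_gap: 0.0248
finger_force: 59.2
t: 15.7
tool_pos: [0.5182, 0.1168, 0.2488]
tool_rot: [0.702, 0.679, 0.152, 0.155]
ft_force: [0.1, -0.8, -2.0]
finger_gap: 0.0246
finger_force: 59.8
t 15.7 tool [0.5182 0.1168 0.2488] joints [ 0.51   0.06  -0.891  1.933  0.302  0.784 -0.576] F [ 0.1 -0.8 -2. ] tilt err [ 0.0015 -0.0025 -0.    ]
rim above head along axis 0.0589 lateral err (tool axes) [-0.0004  0.0192  0.    ] shift to rim at head in shares [ 0.002 -0.128  0.393]
```

```bash
python3 -m handwheel '[[[0.002,-0.128,0.1],[0,0,0]],[[0,0,0.15],[0,0,0]],[[0,0,0.08],[0,0,0]],[[0,0,0],[0,0,0]],[[0,0,0],[0,0,0]],[[0,0,0],[0,0,0]],[[0,0,0],[0,0,0]]]'
python3 go.py; python3 - <<'E'
from h import *
import cv2
for n in("side","scene"): cv2.imwrite(f"pics/{n}1.png",robot.snapshot(n))
# residual of measured red grip / collar vs predicted with current grasp estimate
st=robot.read_state();p=st["tool_pos"];R=Ro.from_quat(st["tool_rot"]).as_matrix()
for n in("side","scene"):
    im=cv2.imread(f"pics/{n}1.png");hs=cv2.cvtColor(im,cv2.COLOR_BGR2HSV)
    m=(((hs[...,0]<8)|(hs[...,0]>172))&(hs[...,1]>150)&(hs[...,2]>70)).astype(np.uint8)
    u=proj(n,p+R@[.001,0,.0627-.064]);N,l,s,c=cv2.connectedComponentsWithStats(m)
    print(n,"pred grip mid",u.round(1),"rim",proj(n,p+R@[.001,0,.0627]).round(1),"head",proj(n,[.5524,.1172,.1305]).round(1))
    for i in range(1,N):
        if s[i,4]>8 and np.hypot(*(c[i]-u))<30: print(c[i].round(1),s[i])
E
```

```text
t: 16.4
tool_pos: [0.5206, 0.117, 0.1959]
tool_rot: [0.701, 0.679, 0.152, 0.156]
ft_force: [0.4, 0.4, -2.2]
finger_gap: 0.0246
finger_force: 60.0
t 16.4 tool [0.5206 0.117  0.1959] joints [ 0.455  0.145 -0.876  2.013  0.467  0.679 -0.739] F [ 0.4  0.4 -2.2] tilt err [ 0.0027 -0.0009  0.    ]
rim above head along axis 0.01 lateral err (tool axes) [-0.0002 -0.001  -0.    ] shift to rim at head in shares [0.001 0.006 0.066]
side pred grip mid [280.9 160.5] rim [292.4 179.2] head [294.6 181.7]
[281.2 160.2] [273 151  16  19 150]
[302.5 163. ] [297 156  12  15 119]
scene pred grip mid [362.8 182. ] rim [356.1 203.1] head [355.  206.3]
[366.2 180.6] [363 173   7  17  44]
```

```bash
python3 -m handwheel '[[[0,0.006,0.03],[0,0,0]],[[0,0,0.03],[0,0,0]],[[0,0,0.02],[0,0,0]],[[0,0,0.02],[0,0,0]],[[0,0,0],[0,0,0]],[[0,0,0],[0,0,0]]]'
python3 go.py
python3 -m handwheel '[[[0,0,0.02],[0,0,0]],[[0,0,0],[0,0,0]],[[0,0,0],[0,0,0]]]'
python3 go.py
```

```text
t: 17.1
tool_pos: [0.527, 0.1166, 0.1813]
tool_rot: [0.701, 0.679, 0.151, 0.156]
ft_force: [-0.1, 0.4, -2.0]
finger_gap: 0.0248
finger_force: 60.0
t 17.1 tool [0.527  0.1166 0.1813] joints [ 0.426  0.183 -0.856  2.018  0.526  0.66  -0.79 ] F [-0.1  0.4 -2. ] tilt err [ 0.0004 -0.0009 -0.    ]
rim above head along axis -0.0059 lateral err (tool axes) [-0.0003 -0.0014 -0.    ] shift to rim at head in shares [ 0.002  0.01  -0.04 ]
t: 17.4
tool_pos: [0.5284, 0.1166, 0.1787]
tool_rot: [0.701, 0.679, 0.151, 0.156]
ft_force: [0.8, -0.4, -2.5]
finger_gap: 0.025
finger_force: 60.0
t 17.4 tool [0.5284 0.1166 0.1787] joints [ 0.42   0.19  -0.851  2.019  0.538  0.656 -0.799] F [ 0.8 -0.4 -2.5] tilt err [ 0.0008 -0.0008  0.    ]
rim above head along axis -0.0088 lateral err (tool axes) [-0.0003 -0.0013 -0.    ] shift to rim at head in shares [ 0.002  0.009 -0.059]
```

```bash
for i in 1 2 3; do python3 -m handwheel '[[[0,0.003,0.013],[0,0,0]],[[0,0,0],[0,0,0]],[[0,0,0],[0,0,0]]]'|sed -n 4p; python3 go.py|tail -2; done
```

```text
ft_force: [-0.2, 0.4, -4.1]
t 17.7 tool [0.5296 0.1166 0.1771] joints [ 0.416  0.195 -0.848  2.019  0.545  0.654 -0.805] F [-0.2  0.4 -4.1] tilt err [ 0.0007 -0.001  -0.    ]
rim above head along axis -0.0108 lateral err (tool axes) [-0.0003 -0.0009 -0.    ] shift to rim at head in shares [ 0.002  0.006 -0.072]
ft_force: [-0.6, 1.7, -3.1]
t 18.0 tool [0.5306 0.1166 0.1754] joints [ 0.412  0.201 -0.845  2.019  0.552  0.652 -0.811] F [-0.6  1.7 -3.1] tilt err [ 0.0003 -0.001   0.    ]
rim above head along axis -0.0128 lateral err (tool axes) [-0.0003 -0.0008 -0.    ] shift to rim at head in shares [ 0.002  0.005 -0.086]
ft_force: [-4.6, 2.0, -0.8]
t 18.3 tool [0.5315 0.1167 0.1739] joints [ 0.408  0.205 -0.842  2.018  0.56   0.651 -0.817] F [-4.6  2.  -0.8] tilt err [-0.0001 -0.0005  0.    ]
rim above head along axis -0.0146 lateral err (tool axes) [-0.0002 -0.0006 -0.    ] shift to rim at head in shares [ 0.001  0.004 -0.097]
```

```bash
for i in 1 2 3; do python3 -m handwheel '[[[0,0,0.013],[0,0,0]],[[0,0,0],[0,0,0]],[[0,0,0],[0,0,0]]]'|sed -n 4p; python3 go.py|tail -2; done
```

```text
ft_force: [-7.2, 1.3, 2.4]
t 18.6 tool [0.5322 0.1167 0.1724] joints [ 0.405  0.209 -0.84   2.019  0.566  0.649 -0.823] F [-7.2  1.3  2.4] tilt err [ 0.     -0.0001  0.    ]
rim above head along axis -0.0162 lateral err (tool axes) [-0.0002 -0.0005  0.    ] shift to rim at head in shares [ 0.001  0.004 -0.108]
ft_force: [-8.3, 1.5, 5.2]
t 18.9 tool [0.533  0.1167 0.1708] joints [ 0.401  0.213 -0.837  2.019  0.574  0.647 -0.829] F [-8.3  1.5  5.2] tilt err [0.0001 0.0001 0.    ]
rim above head along axis -0.018 lateral err (tool axes) [-0.0002 -0.0005 -0.    ] shift to rim at head in shares [ 0.001  0.003 -0.12 ]
ft_force: [-5.5, 1.5, -0.6]
t 19.2 tool [0.534  0.1166 0.1687] joints [ 0.397  0.218 -0.833  2.02   0.581  0.643 -0.836] F [-5.5  1.5 -0.6] tilt err [ 0.0001 -0.0005 -0.    ]
rim above head along axis -0.0203 lateral err (tool axes) [-0.0002 -0.0006 -0.    ] shift to rim at head in shares [ 0.001  0.004 -0.136]
```

```bash
for i in 1; do python3 -m handwheel '[[[0,-0.009,0.013],[0,0,0]],[[0,0,0],[0,0,0]],[[0,0,0],[0,0,0]]]'|sed -n 4p; python3 go.py|tail -2; done;  for i in 1 2; do python3 -m handwheel '[[[0,0,0.011],[0,0,0]],[[0,0,0],[0,0,0]],[[0,0,0],[0,0,0]]]'|sed -n 4p; python3 go.py|tail -2; done
```

```text
ft_force: [-0.9, 2.7, -2.5]
t 19.5 tool [0.5346 0.1165 0.1667] joints [ 0.393  0.222 -0.829  2.023  0.589  0.637 -0.843] F [-0.9  2.7 -2.5] tilt err [ 0.0017 -0.0012  0.    ]
rim above head along axis -0.0224 lateral err (tool axes) [-0.0002 -0.0007 -0.    ] shift to rim at head in shares [ 0.002  0.005 -0.149]
ft_force: [-1.4, 1.6, -0.7]
t 19.8 tool [0.5352 0.1165 0.1653] joints [ 0.39   0.225 -0.826  2.024  0.595  0.635 -0.848] F [-1.4  1.6 -0.7] tilt err [ 0.0017 -0.001   0.    ]
rim above head along axis -0.0239 lateral err (tool axes) [-0.0003 -0.0007 -0.    ] shift to rim at head in shares [ 0.002  0.005 -0.16 ]
ft_force: [-3.8, 1.4, 3.0]
t 20.1 tool [0.5358 0.1164 0.1639] joints [ 0.387  0.228 -0.824  2.024  0.6    0.633 -0.853] F [-3.8  1.4  3. ] tilt err [ 0.0017 -0.0007 -0.    ]
rim above head along axis -0.0254 lateral err (tool axes) [-0.0003 -0.0007 -0.    ] shift to rim at head in shares [ 0.002  0.005 -0.17 ]
```

```bash
python3 -m handwheel '[[[0,0,0.008],[0,0,0]],[[0,0,0],[0,0,0]],[[0,0,0],[0,0,0]],[[0,0,0],[0,0,0]],[[0,0,0],[0,0,0]],[[0,0,0],[0,0,0]]]'; python3 go.py
```

```text
t: 20.7
tool_pos: [0.5363, 0.1164, 0.163]
tool_rot: [0.701, 0.679, 0.151, 0.156]
ft_force: [-4.9, 1.3, 5.4]
finger_gap: 0.0247
finger_force: 60.7
t 20.7 tool [0.5363 0.1164 0.163 ] joints [ 0.384  0.231 -0.822  2.024  0.605  0.632 -0.857] F [-4.9  1.3  5.4] tilt err [ 0.0019 -0.0005  0.    ]
rim above head along axis -0.0265 lateral err (tool axes) [-0.0003 -0.0007 -0.    ] shift to rim at head in shares [ 0.002  0.005 -0.177]
```

```bash
python3 -c "
from station import robot
print(robot.hand_in())"
```

```text
the job is handed in; nothing more can be done
None
```

The job is handed in at about 21 s, but the hand-in returned no verdict: the knob is turned to the green mark, and the gripper is still holding the coupler on the nipple. The axial force rose and fell as it passed the snap, and it now pushes at about 9 N, which I read as roughly 12 mm in. I never moved near the oiler, lipsticks or jar.

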